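# Flip open the napkin dispenser and try its spring plate

## Task

Push the chrome cover of the napkin dispenser up and over with your fingertips until it falls back and stays open by itself, and take your hand off it. Then press the sprung plate inside all the way down with your fingertips and let it spring back up, leaving the cover open. Pick nothing up, and leave the tin, the red knob, the spring plunger and the screwdriver where they lie.

Things in the scene. Friction and masses are not known exactly. Their poses are not given: they have to be found in the camera images.
- dispenser: The napkin dispenser, bolted to the bench so that it cannot move: an open red tray 130 (x) x 120 (y) x 45 mm tall, 5 mm walls, closed by a chrome cover. Origin: centre of its underside, on the bench. x points from its front to its hinge side, z up.
- cover (a joint): Angle of the chrome cover in rad: 0 shut, grows as its front swings up and over to the hinge side, stop at 2.0. Hollow shell 134 (front to hinge) x 124 x 50 mm tall, 3 mm walls, open below, 0.18 to 0.34 kg, on top of the tray (95 mm tall together). No latch, no handle. Its weight pulls it shut below about 1.1 rad and carries it on to the stop above that.
- cover_hinge (a point): Middle of the cover's hinge line, 45 mm above the bench at the back of the dispenser, 69 mm from its centre; the hinge line runs along the dispenser's y.
- cover_front (a point): Middle of the upper edge of the cover's front wall, outside; moves with the cover. Closed: 134 mm in front of the hinge line and 50 mm above it. The front wall's plain outer face, 124 mm wide, reaches 50 mm down from here; a push on it towards the hinge, following the arc upward, opens the cover.
- plate (a joint): How far the sprung plate is pressed down, in m: 0 up, stops at 0.018 fully down. It starts to move at about 2 N, needs about 7 N to be fully down and springs back when released.
- plate_top (a point): Centre of the upper face of the sprung plate (yellow spot), an aluminium plate 112 x 102 mm inside the tray under the cover, its face 36 mm above the bench (9 mm below the tray's rim) when up and 18 mm when down. Moves with the plate.
- tin: Loose round yellow tin of rubber feet, 70 mm across, 30 mm tall; origin at the centre of its underside. Bystander.
- knob: Loose cracked red bakelite knob, 44 mm across, 28 mm tall; origin at the centre of its underside. Bystander.
- plunger: Loose steel spring plunger standing on its 36 mm foot, 58 mm tall; origin at the centre of its underside. Bystander.
- screwdriver: Loose screwdriver with a brass handle, 200 mm long, lying along its x with the handle to -x, about 30 mm thick. Bystander.
There are look-alikes about, which are no part of the job. What is shaped like the dispenser but pink or purple is not meant.

How it is judged:
By the outcome, as a careful person would: the job done as asked, in the order asked, and still so for the second after the job is handed in, with the robot touching nothing.
It also fails if it takes over 45 s, if anything falls off the work surface, if the arm or the gripper's body presses on something with over 40 N, if the wrist force passes 120 N, or if a joint passes its speed limit or range.

## Robot

A 7-joint arm with a two-finger parallel gripper is mounted at the origin on the work surface. World frame = base frame: x ahead of the robot, y to its left, z up, the work surface at z = 0. Lengths are in m, angles in rad, forces in N, time in s.
With the tool pointing down it reaches from about 0.425 to 0.925 m from the base axis. Payload 6.8 kg.
Tool frame: the origin (TCP) lies midway between the tips of the shut fingers; the grasp point (between the pads) lies 19 mm behind it; z points along the fingers, y is the line along which they close (so a half turn about z gives the same grasp; the last joint's range is limited). The gripper opens to 85 mm and grips with 20 to 120 N. Pads are 22 mm wide; open, the fingers measure 114 mm over their backs; the gripper's body (76 mm by 85 mm) begins 54 mm behind the grasp point. The pads swing forward as they close: fully open they stand 13 mm farther back than shut.
Start: joints at [1.119, 0.477, 0.022, 1.555, -0.011, 1.109, -0.083], TCP at [0.228, -0.636, 0.231] pointing down, gripper open.
Joint ranges: [-2.96, 2.96], [-0.34, 2.1], [-1.41, 1.46], [0.24, 2.44], [-1.37, 4.51], [0.17, 1.92], [-2.96, 2.96]. Speed limits (rad/s): [2.39, 2.39, 3.14, 3.14, 3.14, 3.14, 3.14].

## Interface

Orientations are given as a unit quaternion [w, x, y, z].
In Python, from station import bot, eyes, ticket gives the robot as it stands.
- The arm moves only by the shell command python3 -m crank 'ROWS' [FORCE]. ROWS is text: rows parted by semicolons, each of 7 numbers parted by spaces: the shift along the tool's x, y, z in units of 0.5 m (1.0 is 0.5 m), then the turn, a rotation vector about the tool's x, y, z in units of 180 degrees (1.0 is 180 degrees), then the closure, from 0 (fully open) to 1 (shut). A call has 1 to 20 rows; each row is the pose to reach, as a shift and turn from the pose commanded when the call began, along the tool's axes at that moment, turning the shorter way round; what a row does not reach only later rows make up. A row lasts 1/10 s, in which the tool goes at most 50 mm and 8.59 degrees, less where a joint would pass 70% of its speed; a pose out of reach is approached as far as the arm can. A call with a number of a shift or a turn outside -1 to 1 is refused whole. A call with a gripper value outside its range is refused whole. The fingers move at their own pace and stop on an object; FORCE is the grip in N (left out, the last holds). Time passes only in rows, so rows that repeat a pose let the fingers close. It gives the time, the measured TCP pose, the force, the opening and the grip force at its end, in the units of the state.
- bot.get_obs(): the state, without advancing time (a new reading comes with each control period).
- eyes.read_camera(name): name is "scene" or "top" or "wrist"; returns a dict with "image" (400x640x3 uint8, red, green, blue), "K" (3x3 intrinsics, pixels), "R" (3x3) and "t" (3): a world point X has camera coordinates R X + t. Camera axes: x right, y down, z forward; pixel columns grow to the right and rows downward; lengths in m; the calibration is good to about 2 mm. The wrist camera is an equidistant fisheye: a pixel r from the principal point sees the ray r / f radians off the axis. A picture is of the moment at which its call begins. There is no depth.
- ticket.hand_in(): hands the job in; it is judged then, once.
The state is a dict: "t": time; "q": joint angles; "joint_vel": joint speeds; "joint_torque": joint torques, N m; "eef_pos": TCP position; "tool_rot": TCP orientation; "contact_force": force on the tool from outside, world axes, zero at the start; "torque": the same for the moment, N m; "gripper_width": opening from 0.0 (shut) to 1.0 (fully open); "grasp_force": force on a finger pad.
Only numpy, scipy, OpenCV 4.12 (cv2) and the standard library are available. Lean on these libraries where they do the work, as an engineer would, in place of code of your own. Each camera call takes 0.05 s, during which the arm holds its last target. There are 200 camera calls.

## Working session

There is one attempt and no reset: what is moved stays moved. The work goes in short steps, Python scripts to look and compute and a shell command to move; the robot and the scene stay as the last step left them, time stands still between calls to the robot, and variables do not carry over. Pictures are saved under pics/ and viewed, at most 10 in all, crops included, and the job is handed in when it is done.

```bash
mkdir -p pics; python3 - <<'E'
from station import bot, eyes
import cv2, pickle
d={}
for n in ("scene","top"):
    c=eyes.read_camera(n); d[n]=c; cv2.imwrite(f"pics/{n}0.png",c["image"][:,:,::-1])
    print(n,c["K"].tolist(),(-c["R"].T@c["t"]).round(3))
pickle.dump(d,open("c0.pkl","wb"))
o=bot.get_obs();print({k:o[k] for k in("t","eef_pos","tool_rot","contact_force","gripper_width")})
E
```

```text
scene [[499.9886853425591, 0.0, 325.4098743291019], [0.0, 499.9886853425591, 200.81618084065042], [0.0, 0.0, 1.0]] [ 0.863 -0.379  0.855]
top [[397.9099255531867, 0.0, 327.4851769134776], [0.0, 397.9099255531867, 197.34470539954205], [0.0, 0.0, 1.0]] [0.438 0.126 0.984]
{'t': 0.1, 'eef_pos': array([ 0.22736171, -0.63501744,  0.23043381]), 'tool_rot': array([-7.79968066e-04,  9.85260044e-01,  1.71061411e-01, -1.75428426e-04]), 'contact_force': array([ 0.27460228,  0.1868323 , -1.26392323]), 'gripper_width': 1.0030102946525834}
```

View pics/scene0.png

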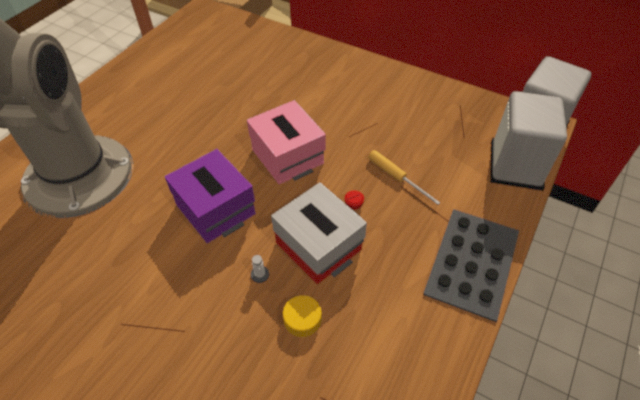

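View pics/top0.png

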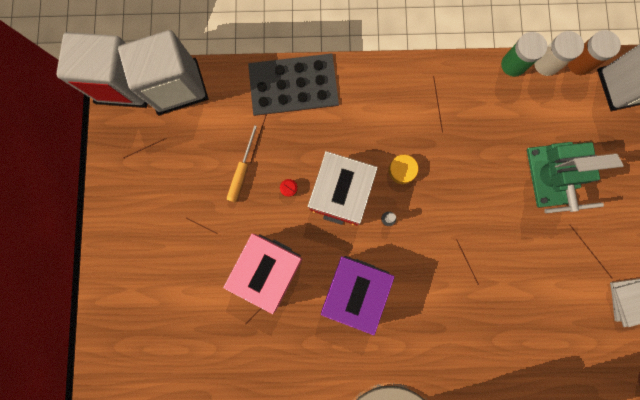

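The chrome dispenser is at about (320,230) in scene and (342,187) in top. I'll enlarge both views to find its corners and the hinge side.

```bash
python3 - <<'E'
import pickle,cv2,numpy as np
d=pickle.load(open("c0.pkl","rb"))
a=d["scene"]["image"][175:295,235:385,::-1]; b=d["top"]["image"][135:245,270:430,::-1]
f=lambda i,w:cv2.resize(i,(w,int(i.shape[0]*w/i.shape[1])),interpolation=cv2.INTER_CUBIC)
cv2.imwrite("pics/crA.png",cv2.resize(a,None,fx=5,fy=5,interpolation=cv2.INTER_CUBIC)[:600])
cv2.imwrite("pics/crB.png",cv2.resize(b,None,fx=5,fy=5,interpolation=cv2.INTER_CUBIC))
E
```

```text
(no output)
```

View pics/crA.png

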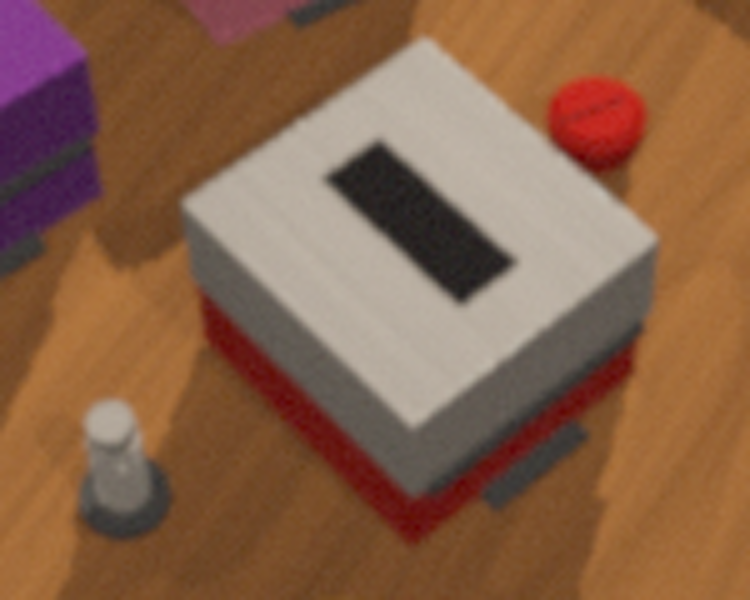

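View pics/crB.png

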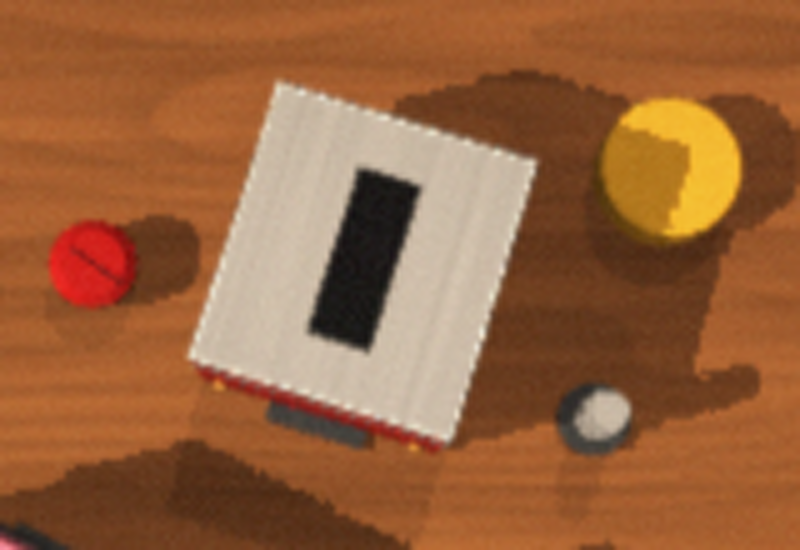

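Both crops show the chrome cover's four top corners clearly. In scene, the dark hinge bar runs along the lower-right face, from (321,273) to (363,241). That is the far (+x) side, so the front faces the robot. I'll triangulate the corners next.

```bash
python3 - <<'E'
import pickle,cv2,numpy as np
d=pickle.load(open("c0.pkl","rb"))
T=np.array([[277,82],[537,158],[450,443],[190,358]])/5+[270,135]-.4
S=np.array([[657,240],[413,428],[183,205],[425,37]])/5+[235,175]-.4
P=lambda c:c["K"]@np.c_[c["R"],c["t"]]
X=cv2.triangulatePoints(P(d["top"]),P(d["scene"]),T.T,S.T);X=(X[:3]/X[3]).T
print("A B C D\n",X.round(4))
print([np.linalg.norm(X[i]-X[(i+1)%4]).round(4) for i in range(4)],"expect 124,134,124,134")
u=(X[0]+X[1]-X[2]-X[3])[:2];u/=np.linalg.norm(u);c=X.mean(0)[:2]
v=(X[0]+X[3]-X[1]-X[2])[:2];v/=np.linalg.norm(v); print("u",u,"v",v,"yaw",np.degrees(np.arctan2(u[1],u[0])),np.degrees(np.arctan2(-v[0],v[1])))
print("centre disp",c-0.002*u,"hinge",c+.067*u,"front",c-.067*u)
def ray(c,p,z):
    C=-c["R"].T@c["t"];r=c["R"].T@np.linalg.inv(c["K"])@[*p,1];return (C+r*(z-C[2])/r[2]).round(3)
print("tin",ray(d["top"],(404,169),.03),"knob",ray(d["top"],(289,188),.028),"plunger",ray(d["top"],(390,218),.058))
E
```

```text
A B C D
 [[0.6581 0.1384 0.0926]
 [0.6201 0.0209 0.0943]
 [0.4926 0.0646 0.091 ]
 [0.5325 0.1804 0.0945]]
[np.float64(0.1234), np.float64(0.1348), np.float64(0.1225), np.float64(0.1324)] expect 124,134,124,134
u [ 0.94718189 -0.32069683] v [0.31717136 0.94836825] yaw -18.705071676934526 -18.491946395860587
centre disp [0.57395654 0.10171907] hinge [0.6393121  0.07959098] front [0.51238972 0.12256436]
tin [ 0.624 -0.052  0.03 ] knob [0.583 0.228 0.028] plunger [ 0.504 -0.01   0.058]
```

The corners fit: sides of 123/135/122/132 mm against 124/134, and a top at about 93 mm against 95. The dispenser centre is (0.574, 0.102) with a yaw of -18.6°, and the hinge is on the far side. A helper will convert world targets into row units.

```bash
cat > h.py <<'E'
import numpy as np
from scipy.spatial.transform import Rotation as R
from station import bot
H=np.array([.6393,.0796,.045]); a=np.radians(-18.6)
U=np.array([np.cos(a),np.sin(a),0]); V=np.array([-U[1],U[0],0]); Z=np.array([0,0,1.])
DOWN=R.from_matrix(np.c_[U,-V,-Z])        # tool x = push direction
def P(u,v,z): return H+u*U+v*V+z*Z        # point relative to hinge
def rows(pts,rot=DOWN):
    o=bot.get_obs(); r0=R.from_quat(np.roll(o["tool_rot"],-1)); 
    w=(r0.inv()*rot).as_rotvec()/np.pi
    for p in pts: print(((r0.inv().apply(np.asarray(p)-o["eef_pos"]))/.5).round(3),w.round(3))
def st():
    o=bot.get_obs(); p=o["eef_pos"]-H
    print("t",o["t"],"uvz",np.round([p@U,p@V,p[2]],4),"F",np.round(o["contact_force"],1),"w",round(o["gripper_width"],2))
E
python3 -c "
from h import *
rows([(.48,-.15,.23),P(-.175,0,.17)])"
```

```text
[ 0.803 -0.743  0.002] [-0.     0.     0.213]
[ 0.983 -1.285  0.033] [-0.     0.     0.213]
```

```bash
python3 -m crank '0.803 -0.743 0 0 0 0.213 1;0.803 -0.743 0 0 0 0.213 1;0.803 -0.743 0 0 0 0.213 1;0.803 -0.743 0 0 0 0.213 1;0.803 -0.743 0 0 0 0.213 1;0.803 -0.743 0 0 0 0.213 1;0.803 -0.743 0 0 0 0.213 1;0.803 -0.743 0 0 0 0.213 1;0.803 -0.743 0 0 0 0.213 1;0.803 -0.743 0 0 0 0.213 1;0.803 -0.743 0 0 0 0.213 1;0.803 -0.743 0 0 0 0.213 1;0.803 -0.743 0 0 0 0.213 1;0.803 -0.743 0 0 0 0.213 1' 20
python3 -c "
from h import *
st();rows([P(-.175,0,.17)])"
```

```text
t: 1.5
eef_pos: [0.4795, -0.1517, 0.231]
tool_rot: [0.0, 0.987, -0.163, -0.0]
contact_force: [0.5, 0.1, -0.0]
gripper_width: 0.0
grasp_force: 0.0
t 1.5 uvz [-0.0777 -0.2702  0.186 ] F [ 0.5  0.1 -0. ] w 0.0
[-0.196 -0.54   0.032] [ 0.     0.    -0.001]
```

```bash
python3 -m crank '-0.196 -0.54 0.03 0 0 0 1;-0.196 -0.54 0.03 0 0 0 1;-0.196 -0.54 0.03 0 0 0 1;-0.196 -0.54 0.03 0 0 0 1;-0.196 -0.54 0.03 0 0 0 1;-0.196 -0.54 0.03 0 0 0 1;-0.196 -0.54 0.03 0 0 0 1;-0.196 -0.54 0.29 0 0 0 1;-0.196 -0.54 0.29 0 0 0 1;-0.196 -0.54 0.29 0 0 0 1;-0.196 -0.54 0.29 0 0 0 1;-0.196 -0.54 0.29 0 0 0 1'
python3 - <<'E'
from h import *; from station import eyes; import cv2
st(); c=eyes.read_camera("scene"); cv2.imwrite("pics/s1.png",cv2.resize(c["image"][120:320,180:440,::-1],None,fx=3,fy=3,interpolation=cv2.INTER_CUBIC))
E
```

```text
t: 2.7
eef_pos: [0.4743, 0.1352, 0.0867]
tool_rot: [0.0, 0.987, -0.163, -0.0]
contact_force: [0.4, -0.1, 0.4]
gripper_width: -0.001
grasp_force: 0.0
t 2.7 uvz [-1.742e-01  1.000e-04  4.170e-02] F [ 0.4 -0.1  0.4] w -0.0
```

View pics/s1.png

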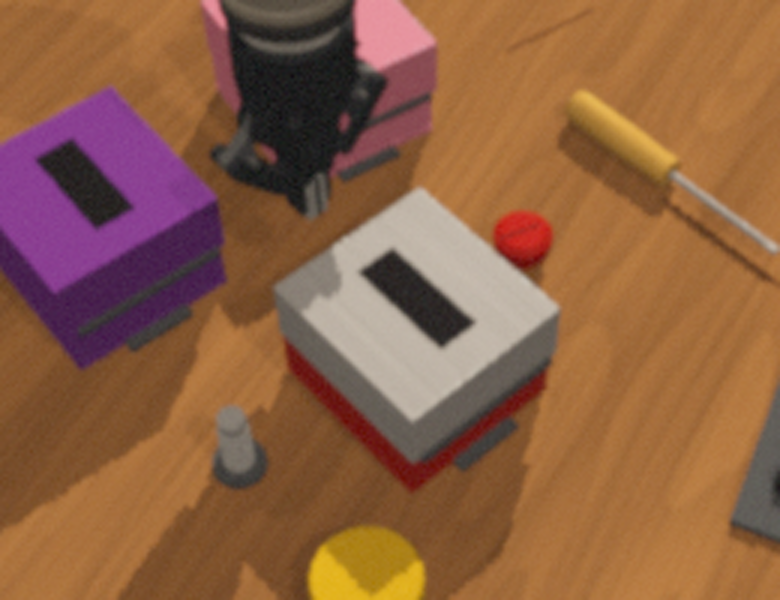

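The fingertips sit in front of the middle of the cover's front wall, at crop pixel (315,205), clear of the look-alikes and loose parts. I'll close in gently and work out the arc.

```bash
python3 -m crank '0.03 0 0.008 0 0 0 1;0.05 0 0.008 0 0 0 1;0.056 0 0.008 0 0 0 1;0.062 0 0.008 0 0 0 1;0.066 0 0.008 0 0 0 1'
python3 - <<'E'
from h import *; st()
o=bot.get_obs(); p=o["eef_pos"]-H; u0,z0=p@U,p[2]; h=z0
for th in np.arange(.1,1.45,.1):
    s,c=np.sin(th),np.cos(th); print(round(th,1),round((-.134*c+h*s+.134)/.5,3),round(-(.134*s+h*c-z0)/.5,3))
E
```

```text
t: 3.25
eef_pos: [0.5026, 0.127, 0.0823]
tool_rot: [0.0, 0.987, -0.162, -0.002]
contact_force: [-11.7, 3.3, 8.5]
gripper_width: -0.007
grasp_force: 6.4
t 3.25 uvz [-0.1447  0.0013  0.0373] F [-11.7   3.3   8.5] w -0.01
0.1 0.009 -0.026
0.2 0.02 -0.052
0.3 0.034 -0.076
0.4 0.05 -0.098
0.5 0.069 -0.119
0.6 0.089 -0.138
0.7 0.111 -0.155
0.8 0.135 -0.17
0.9 0.16 -0.182
1.0 0.186 -0.191
1.1 0.213 -0.198
1.2 0.24 -0.202
1.3 0.268 -0.204
1.4 0.296 -0.202
```

Contact came at u = -0.1447, where predicted. Now I'll follow the arc in two halves.

```bash
python3 -m crank '0.009 0 -0.026 0 0 0 1;0.02 0 -0.052 0 0 0 1;0.034 0 -0.076 0 0 0 1;0.05 0 -0.098 0 0 0 1;0.069 0 -0.119 0 0 0 1'
python3 - <<'E'
from h import *; from station import eyes; import cv2
st(); c=eyes.read_camera("scene"); cv2.imwrite("pics/s2.png",cv2.resize(c["image"][120:320,180:440,::-1],None,fx=3,fy=3,interpolation=cv2.INTER_CUBIC))
E
```

```text
t: 3.75
eef_pos: [0.5365, 0.1151, 0.1423]
tool_rot: [0.001, 0.987, -0.162, -0.001]
contact_force: [-4.6, -0.0, 1.9]
gripper_width: 0.0
grasp_force: 2.1
t 3.75 uvz [-0.1087  0.0009  0.0973] F [-4.6 -0.   1.9] w 0.0
```

View pics/s2.png

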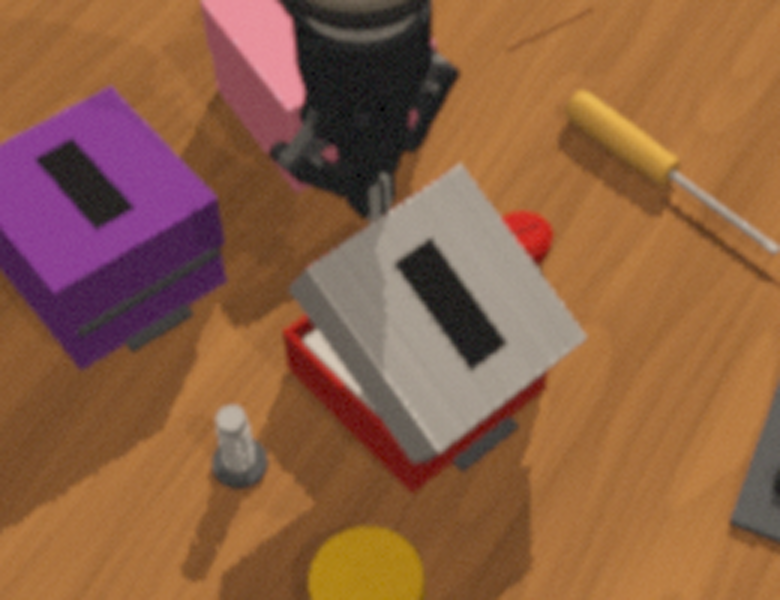

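The cover is about 0.5 rad open, with its front edge at crop (300,280)–(460,165) and the tip still on the wall. I'll carry on over the balance point and then lift away.

```bash
python3 -m crank '0.02 0 -0.019 0 0 0 1;0.042 0 -0.036 0 0 0 1;0.066 0 -0.051 0 0 0 1;0.091 0 -0.063 0 0 0 1;0.117 0 -0.072 0 0 0 1;0.144 0 -0.079 0 0 0 1;0.171 0 -0.083 0 0 0 1;0.199 0 -0.085 0 0 0 1;0.227 0 -0.085 0 0 0 1;0.22 0 -0.1 0 0 0 1;0.15 0 -0.15 0 0 0 1;0.09 0 -0.2 0 0 0 1;0.09 0 -0.2 0 0 0 1;0.09 0 -0.2 0 0 0 1'
python3 - <<'E'
from h import *; from station import eyes; import cv2
st(); c=eyes.read_camera("scene"); cv2.imwrite("pics/s3.png",cv2.resize(c["image"][120:320,180:440,::-1],None,fx=3,fy=3,interpolation=cv2.INTER_CUBIC))
rows([P(-.069,0,.13),P(-.069,0,.0),P(-.069,0,-.028)])
E
```

```text
t: 5.2
eef_pos: [0.5808, 0.1011, 0.2434]
tool_rot: [-0.0, 0.987, -0.162, 0.002]
contact_force: [-0.7, 0.2, -1.4]
gripper_width: -0.003
grasp_force: 0.0
t 5.2 uvz [-0.0623  0.0017  0.1984] F [-0.7  0.2 -1.4] w -0.0
[-0.014  0.002  0.135] [-0. -0. -0.]
[-0.014  0.002  0.395] [-0. -0. -0.]
[-0.015  0.002  0.451] [-0. -0. -0.]
```

View pics/s3.png

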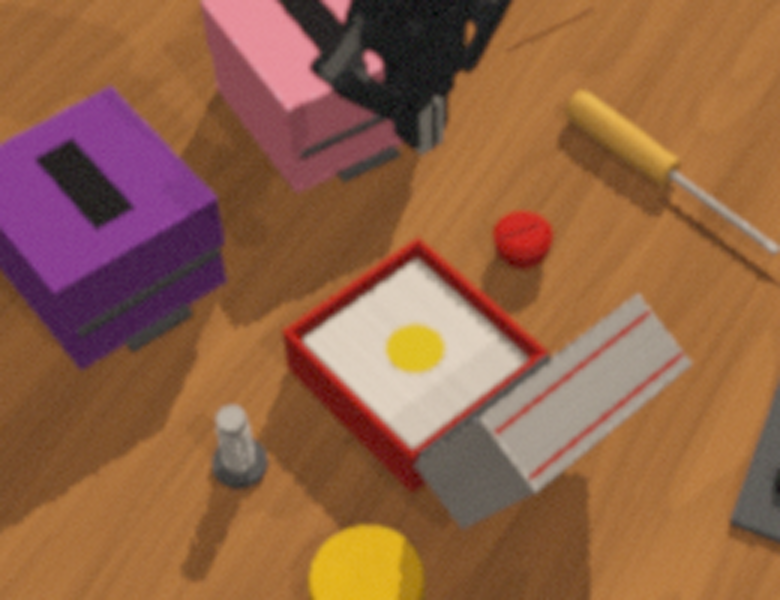

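The cover is fully over and resting open. The sprung plate with its yellow spot at crop (415,348) is exposed, and the bystanders haven't moved. Now I'll press the plate.

```bash
python3 -m crank '-0.018 0.003 0.1 0 0 0 1;-0.018 0.003 0.2 0 0 0 1;-0.018 0.003 0.3 0 0 0 1;-0.018 0.003 0.38 0 0 0 1;-0.018 0.003 0.4 0 0 0 1;-0.018 0.003 0.415 0 0 0 1;-0.018 0.003 0.43 0 0 0 1;-0.018 0.003 0.445 0 0 0 1;-0.018 0.003 0.455 0 0 0 1;-0.018 0.003 0.463 0 0 0 1;-0.018 0.003 0.463 0 0 0 1;-0.018 0.003 0.463 0 0 0 1'
python3 - <<'E'
from h import *; st()
E
```

```text
t: 6.45
eef_pos: [0.5728, 0.1023, 0.0174]
tool_rot: [0.0, 0.987, -0.162, 0.002]
contact_force: [-20.9, -5.1, 57.8]
gripper_width: 0.005
grasp_force: 29.1
t 6.45 uvz [-0.0702  0.0003 -0.0276] F [-20.9  -5.1  57.8] w 0.0
```

At 58 N with the tip at z = 17.4 mm, the plate is hard on its stop at 18 mm. I'll release it and retreat upward.

```bash
python3 -m crank '0 0 -0.015 0 0 0 1;0 0 -0.03 0 0 0 1;0 0 -0.05 0 0 0 1;-0.01 0 -0.1 0 0 0 1;-0.02 0 -0.2 0 0 0 1;-0.04 0 -0.3 0 0 0 1;-0.08 0 -0.4 0 0 0 1;-0.1 0 -0.45 0 0 0 1;-0.1 0 -0.45 0 0 0 1;-0.1 0 -0.45 0 0 0 1;-0.1 0 -0.45 0 0 0 1'
python3 - <<'E'
from h import *; from station import eyes; import cv2
st(); c=eyes.read_camera("scene"); cv2.imwrite("pics/s4.png",cv2.resize(c["image"][120:350,180:440,::-1],None,fx=2.6,fy=2.6,interpolation=cv2.INTER_CUBIC))
E
```

```text
t: 7.55
eef_pos: [0.5239, 0.1177, 0.2345]
tool_rot: [0.0, 0.987, -0.162, -0.0]
contact_force: [-0.1, 0.2, 0.5]
gripper_width: -0.003
grasp_force: 0.0
t 7.55 uvz [-0.1216 -0.0007  0.1895] F [-0.1  0.2  0.5] w -0.0
```

View pics/s4.png

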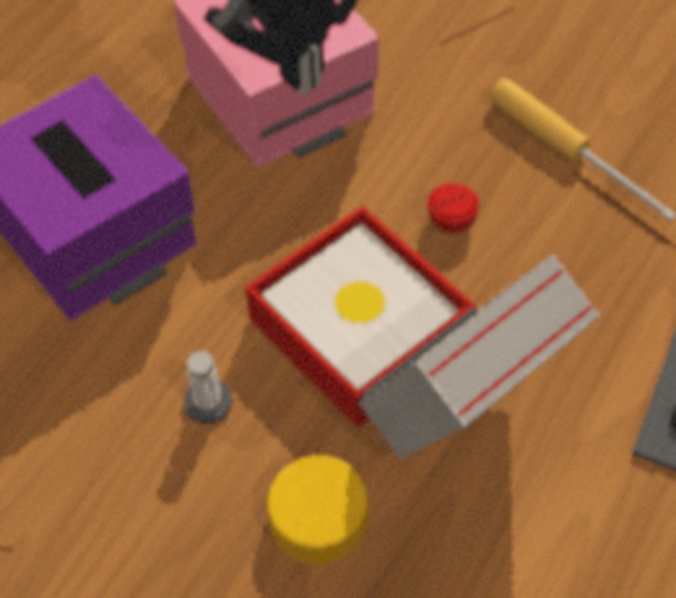

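The cover is still open, the plate is back up with its spot at crop (360,302), the bystanders are in place and the robot is clear of everything.

```bash
python3 -c "
from station import ticket; print(ticket.hand_in())"
```

```text
the job is handed in; nothing more can be done
None
```

The cover was pushed over and stays open by itself, then the plate was pressed to its stop (58 N) and sprang back up; nothing else moved, and the job was handed in at about 7.6 s of the 45 s, with no verdict shown.

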